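Gauge three bored blocks and pass the good one

TASK

Take the stepped plug gauge by its handle from its stand and try it, square to the face, in the bore of each of the three blocks on the sloping rack, from left to right as the robot sees them: push it in until it stops (or, where even the thick part goes in, until it is deep in the bore). Then stand the gauge back upright in its stand, fully down, and lay the one block that takes the thin end up to the shoulder but refuses the thick part flat in the tray, leaving the other two where they are on the rack and disturbing nothing else.

Things in the scene. Friction and masses are not known exactly. Their poses are not given: they have to be found in the camera images.
- gauge_handle (a point): stepped plug gauge, 115 mm, 0.25 kg, upright in its stand. From the tip up: thin steel end 22 mm diameter x 25 long (nose bevelled to 19), square shoulder, thick steel part 29 mm diameter x 25 long, collar 34 mm diameter x 5, wooden handle 24 x 24 mm square x 60 long. Point: the handle's centre, 85 mm above the tip. z runs from tip to handle, x and y are square to the handle's flats
- gauge_tip (a point): centre of the end of the gauge's thin end; axes as the handle's. How deep the tip goes: in the 18 mm bore it stops at the mouth; in the 26 mm bore at the shoulder, 25 mm deep; in the 34 mm bore the thick part follows, down to the rack's board at 40 mm
- block_k_centre (a point): light-wood block 80 (x) x 52 (y) x 40 (z) mm, 0.25 kg, with one round bore through it along z. Point: the block's centre, on the bore's axis, 20 mm under its mouth. z points out of the mouth, x up the slope, y across (52 mm, the way to grip). The blocks are alike but for the bore: one 18, one 26, one 34 mm wide, found by gauging; any may lie in any place
- block_m_centre (a point): another such light-wood block 80 (x) x 52 (y) x 40 (z) mm, 0.25 kg, with one round bore through it along z. Point: the block's centre, on the bore's axis, 20 mm under its mouth. z points out of the mouth, x up the slope, y across (52 mm, the way to grip). The blocks are alike but for the bore: one 18, one 26, one 34 mm wide, found by gauging; any may lie in any place
- block_t_centre (a point): another such light-wood block 80 (x) x 52 (y) x 40 (z) mm, 0.25 kg, with one round bore through it along z. Point: the block's centre, on the bore's axis, 20 mm under its mouth. z points out of the mouth, x up the slope, y across (52 mm, the way to grip). The blocks are alike but for the bore: one 18, one 26, one 34 mm wide, found by gauging; any may lie in any place
- rack: fixed wooden rack, 340 mm wide (y), its board sloping 30 degrees, low edge towards the robot, with a lip 10 mm high there. The blocks lie on it at y = +110 (left), 0 and -110 mm in its frame, so their bores lean 30 degrees from vertical towards the robot. Origin: centre of the underside, the board's surface 60 mm above it; z up, x away from the robot, y left
- stand: fixed dark wooden stand 75 x 75 x 40 mm with one upright hole of 25 mm, 30 mm deep, in the middle of its top; the gauge's thin end hangs in it, the shoulder on the stand's top (handle centre then 100 mm above the stand's underside). Origin: centre of its underside, z up
- tray: fixed open plywood tray, outside 180 (x) x 150 (y) x 35 mm high, walls 6 mm, floor about 6 mm thick. Origin: centre of its underside, z up
- oilstone: loose bystander: dark sharpening stone in a wooden holder, 62 x 205 x 35 mm, in front of the rack; origin at the centre of its underside, long along its y
- mug: loose bystander: white mug, 82 x 113 x 80 mm, at the far left; origin at its underside
- oil_can: loose bystander: grey oil can with a long spout, 69 x 91 x 166 mm, behind the right end of the rack; origin at its underside
Things that resemble listed ones, but are neither listed nor needed, are in the scene too. What is shaped like the stand but orange is not meant. Leave any purple look-alike of the part that bears gauge_handle alone.

How it is judged (in metres and radians):
On the way, in this order (a step that is already met when the one before it is completed fails the run):
1. the gauge was tried, in line with the bore, in the left block (((y of block_k_centre in the frame of rack above 0.06 m and x of gauge_tip in the frame of block_k_centre between -0.006 and 0.006 m and y of gauge_tip in the frame of block_k_centre between -0.006 and 0.006 m and angle between the z axis of gauge_tip and the z axis of block_k_centre, either way round below 0.2 rad and z of gauge_tip in the frame of block_k_centre below 0.024 m and contact force between gauge and block_k above 1 N) or (y of block_m_centre in the frame of rack above 0.06 m and x of gauge_tip in the frame of block_m_centre between -0.006 and 0.006 m and y of gauge_tip in the frame of block_m_centre between -0.006 and 0.006 m and angle between the z axis of gauge_tip and the z axis of block_m_centre, either way round below 0.2 rad and z of gauge_tip in the frame of block_m_centre below -0.001 m) or (y of block_t_centre in the frame of rack above 0.06 m and x of gauge_tip in the frame of block_t_centre between -0.006 and 0.006 m and y of gauge_tip in the frame of block_t_centre between -0.006 and 0.006 m and angle between the z axis of gauge_tip and the z axis of block_t_centre, either way round below 0.2 rad and z of gauge_tip in the frame of block_t_centre below -0.01 m))), for 0.1 s.
2. then in the middle block (((y of block_k_centre in the frame of rack between -0.05 and 0.05 m and x of gauge_tip in the frame of block_k_centre between -0.006 and 0.006 m and y of gauge_tip in the frame of block_k_centre between -0.006 and 0.006 m and angle between the z axis of gauge_tip and the z axis of block_k_centre, either way round below 0.2 rad and z of gauge_tip in the frame of block_k_centre below 0.024 m and contact force between gauge and block_k above 1 N) or (y of block_m_centre in the frame of rack between -0.05 and 0.05 m and x of gauge_tip in the frame of block_m_centre between -0.006 and 0.006 m and y of gauge_tip in the frame of block_m_centre between -0.006 and 0.006 m and angle between the z axis of gauge_tip and the z axis of block_m_centre, either way round below 0.2 rad and z of gauge_tip in the frame of block_m_centre below -0.001 m) or (y of block_t_centre in the frame of rack between -0.05 and 0.05 m and x of gauge_tip in the frame of block_t_centre between -0.006 and 0.006 m and y of gauge_tip in the frame of block_t_centre between -0.006 and 0.006 m and angle between the z axis of gauge_tip and the z axis of block_t_centre, either way round below 0.2 rad and z of gauge_tip in the frame of block_t_centre below -0.01 m))), for 0.1 s.
3. then in the right block (((y of block_k_centre in the frame of rack below -0.06 m and x of gauge_tip in the frame of block_k_centre between -0.006 and 0.006 m and y of gauge_tip in the frame of block_k_centre between -0.006 and 0.006 m and angle between the z axis of gauge_tip and the z axis of block_k_centre, either way round below 0.2 rad and z of gauge_tip in the frame of block_k_centre below 0.024 m and contact force between gauge and block_k above 1 N) or (y of block_m_centre in the frame of rack below -0.06 m and x of gauge_tip in the frame of block_m_centre between -0.006 and 0.006 m and y of gauge_tip in the frame of block_m_centre between -0.006 and 0.006 m and angle between the z axis of gauge_tip and the z axis of block_m_centre, either way round below 0.2 rad and z of gauge_tip in the frame of block_m_centre below -0.001 m) or (y of block_t_centre in the frame of rack below -0.06 m and x of gauge_tip in the frame of block_t_centre between -0.006 and 0.006 m and y of gauge_tip in the frame of block_t_centre between -0.006 and 0.006 m and angle between the z axis of gauge_tip and the z axis of block_t_centre, either way round below 0.2 rad and z of gauge_tip in the frame of block_t_centre below -0.01 m))), for 0.1 s.
4. then the gauge stands back in its stand, released (x of gauge_handle in the frame of stand between -0.006 and 0.006 m and y of gauge_handle in the frame of stand between -0.006 and 0.006 m and z of gauge_handle in the frame of stand below 0.106 m and angle between gauge_handle's own z axis and vertical below 0.1 rad and contact force between gauge and the fingers below 0.05 N), for 0.2 s.
At the end, for the whole second after the job is handed in: Gauge upright (0.1 rad) and fully down in its stand (6 mm); the 26 mm bore block flat (0.1 rad), at rest on the tray floor within its walls; the other two within 25 mm of where they lay; all released (all of step 4 and contact force between block_m and the fingers below 0.05 N and linear speed of block_m below 0.02 m/s and angle between block_m_centre's own z axis and vertical below 0.1 rad and z of block_m_centre in the frame of tray below 0.034 m and x of block_m_centre in the frame of tray between -0.065 and 0.065 m and y of block_m_centre in the frame of tray between -0.05 and 0.05 m and distance of each of block_k_centre, block_t_centre from where it was at the start of the episode below 0.025 m); the robot touches nothing.
It fails at once if the oilstone was disturbed (moved over 30 mm) (distance of oilstone from where it was at the start of the episode above 0.03 m).
It fails at once if the mug was disturbed (moved over 30 mm) (distance of mug from where it was at the start of the episode above 0.03 m).
It fails at once if the oil can was disturbed (moved over 30 mm) (distance of oil_can from where it was at the start of the episode above 0.03 m).
It fails at once if a block with the wrong bore left its place (moved over 60 mm) (distance of any of block_k_centre, block_t_centre from where it was at the start of the episode above 0.06 m).
It also fails if it takes over 72 s, if anything falls off the work surface, if the arm or the gripper's body presses on something with over 40 N, if the wrist force passes 120 N, or if a joint passes its speed limit or range.

ROBOT

A 6-joint arm with a two-finger parallel gripper is mounted at the origin on a cart in front of the work surface, level with it; the furniture and walls round the work are solid. World frame = base frame: x ahead of the robot, y to its left, z up, the work surface at z = 0. Lengths are in mm, angles in rad, forces in N, time in s.
With the tool pointing down it reaches from about 400 to 825 mm from the base axis. Payload 7 kg.
Tool frame: the origin (TCP) lies at the very end of the fingers, on their centre line; the grasp point (between the pads) lies 19 mm behind it; z points along the fingers, y is the direction in which the jaws open and shut (so a half turn about z gives the same grasp; the last joint's range is limited). The gripper opens to 88 mm and grips with 3 to 60 N. Pads are 19 mm wide; open, the fingers measure 130 mm over their backs; the gripper's body (78 mm by 193 mm) begins 47 mm behind the grasp point.
Start: joints at [-0.896, 0.359, 0.012, 0, -1.224, -0.288], TCP at [254.6, -625.119, 226.561] pointing down, gripper open.
Joint ranges: [-3.07, 3.07], [-1.43, 2.12], [-1.02, 1.25], [-3.03, 1.67], [-3.05, -0], [-3.03, 3.03]. Speed limits (rad/s): [2.39, 2.39, 3.01, 3.14, 3.14, 3.14].

INTERFACE

Orientations are given as a unit quaternion [x, y, z, w].
In Python, from plant import bot gives the robot as it stands. Calls block until the motion is done:
- bot.move_ptp(position, orientation): joint-space move of the TCP to a pose.
- bot.line_to(position, velocity=150, ori=None): straight line of the TCP; ori=None keeps the orientation; velocity is the mean speed in mm/s.
- bot.move_joints(angles): joint-space move.
- bot.move_gripper(opening, force=None): finger opening in mm; force is the grip in N (None keeps the last); returns when the fingers have stopped.
- bot.pause(seconds).
- bot.solve_ik(position, orientation): joint angles nearest the present ones, or None.
- bot.read_state(): the state.
- bot.camera(name): name is "side" or "top"; returns the picture (480x640x3 uint8, red, green, blue); there is no depth.
- bot.get_calibration(name): a dict with "fx", "fy", "cx", "cy" (pixels), "distortion" ([k1, k2, p1, p2, k3] as OpenCV has them; the pictures are not rectified), "view" (4x4, takes a point from world to camera coordinates). Camera axes: x right, y up, looking along -z (the intrinsics and any distortion apply to the point x, -y, -z); pixel columns grow to the right and rows downward; lengths in mm; the calibration is good to about 2 mm. A picture is of the moment at which its call begins. get_calibration takes no time and is no camera call.
A pose or a line that the arm cannot do raises bot.Unreachable and nothing moves.
- bot.close_job(): hands the job in, once; it reports no verdict.
The state is a dict: "t": time; "joint_pos": joint angles; "qvel": joint speeds; "tau": joint torques, N m; "tcp_pos": TCP position; "eef_rot": TCP orientation; "contact_force": force on the tool from outside, world axes, zero at the start; "moment": the same for the moment, N m; "width": finger opening in mm.
Only numpy, scipy, OpenCV 4.12 (cv2) and the standard library are available. Lean on these libraries where they do the work, as an engineer would, in place of code of your own. Each camera call takes 0.05 s, during which the arm holds its last target.

## Working session

There is one attempt and no reset: what is moved stays moved. The work goes in short steps, each a Python script; the robot and the scene stay as the last script left them, time stands still between calls to the robot, and variables do not carry over. Pictures are saved under pics/ and viewed, and the job is handed in when it is done.

```bash
ls; mkdir -p pics; python3 - <<'E'
from plant import bot
import cv2
for n in("side","top"):
    im=bot.camera(n); cv2.imwrite(f"pics/{n}0.png",im[:,:,::-1]); print(n,bot.get_calibration(n))
print(bot.read_state())
E
```

```text
pics
side {'fx': 458.81391899275656, 'fy': 458.81391899275656, 'cx': 315.0440419691089, 'cy': 243.37670445729393, 'distortion': array([-0.1166683,  0.       ,  0.       ,  0.       ,  0.       ]), 'view': array([[ 9.98450384e-01,  5.56407716e-02,  9.67332369e-04,
        -5.35538807e+02],
       [-2.97987993e-02,  5.19884866e-01,  8.53716439e-01,
        -6.19652280e+01],
       [ 4.69985399e-02, -8.52422331e-01,  5.20737272e-01,
        -1.32613248e+03],
       [ 0.00000000e+00,  0.00000000e+00,  0.00000000e+00,
         1.00000000e+00]])}
top {'fx': 482.78493671880534, 'fy': 482.78493671880534, 'cx': 325.75869129211685, 'cy': 241.42275228781017, 'distortion': array([-0.05516301,  0.        ,  0.        ,  0.        ,  0.        ]), 'view': array([[-9.32461403e-03, -9.99897443e-01, -1.08699022e-02,
         4.69991144e+01],
       [ 9.88364520e-01, -1.08663613e-02,  1.51715184e-01,
        -5.34201083e+02],
       [-1.51817741e-01, -9.32874013e-03,  9.88364481e-01,
        -1.41688297e+03],
       [ 0.00000000e+00,  0.00000000e+00,  0.00000000e+00,
         1.00000000e+00]])}
{'t': 0.1, 'joint_pos': array([-8.95899943e-01,  3.59282025e-01,  1.12011224e-02, -3.20418231e-04,
       -1.22411753e+00, -2.88086914e-01]), 'qvel': array([-0.00075646, -0.0016848 ,  0.00231093,  0.00164417,  0.00082038,
       -0.00039173]), 'tau': array([-1.24420087e-03, -5.84163558e+01,  2.93751204e+01,  7.01564535e+00,
        1.01459402e-02, -4.75429351e-05]), 'tcp_pos': array([ 254.44966831, -624.74857038,  225.75778377]), 'eef_rot': array([-1.92147684e-01,  9.81365759e-01,  6.91106863e-04, -1.91145574e-04]), 'contact_force': array([-0.37497421,  0.0385651 ,  0.41996974]), 'moment': array([-0.04018254,  0.03846565,  0.01275558]), 'width': 87.78422068205353}
```

View pics/side0.png

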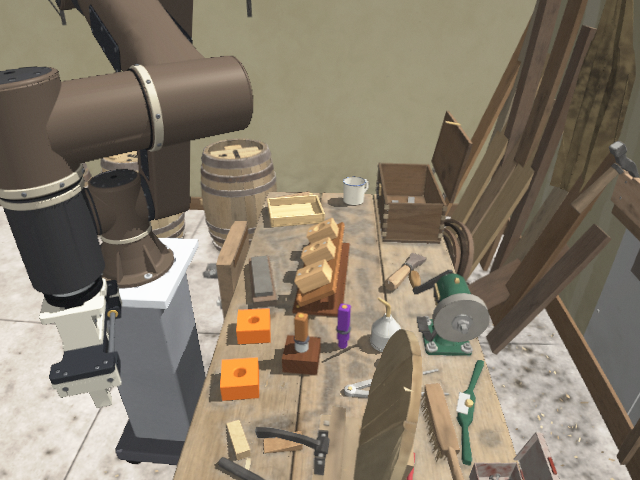

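View pics/top0.png

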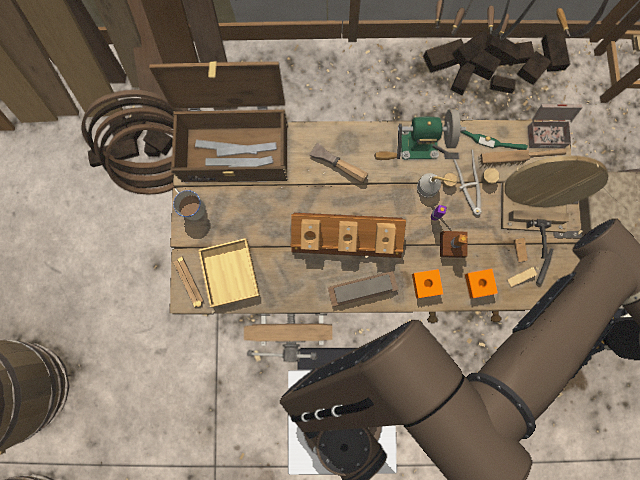

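The side view shows the gauge in its dark stand at about (301,335), the purple decoy at (344,325), the rack at (320,265) and the tray at (295,210). The top view shows the rack at (348,236), the bores at (310,235), (347,238) and (385,240), the stand at (454,244) and the tray at (230,273). I'll zoom in on these next.

```bash
python3 - <<'E'
import cv2
t=cv2.imread("pics/top0.png"); s=cv2.imread("pics/side0.png")
def crop(im,x,y,w,h,f,n):
    c=cv2.resize(im[y:y+h,x:x+w],None,fx=f,fy=f,interpolation=cv2.INTER_CUBIC)
    for i in range(0,w,10): cv2.line(c,(i*f,0),(i*f,6 if i%50 else 14),(0,0,255),1)
    for i in range(0,h,10): cv2.line(c,(0,i*f),(6 if i%50 else 14,i*f),(0,0,255),1)
    cv2.imwrite(n,c)
crop(t,285,200,130,70,6,"pics/t_rack.png")
crop(t,410,190,100,80,7,"pics/t_stand.png")
crop(t,190,230,80,80,7,"pics/t_tray.png")
crop(s,280,210,80,110,5,"pics/s_rack.png")
crop(s,270,290,90,90,6,"pics/s_stand.png")
E
```

```text
(no output)
```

View pics/t_rack.png

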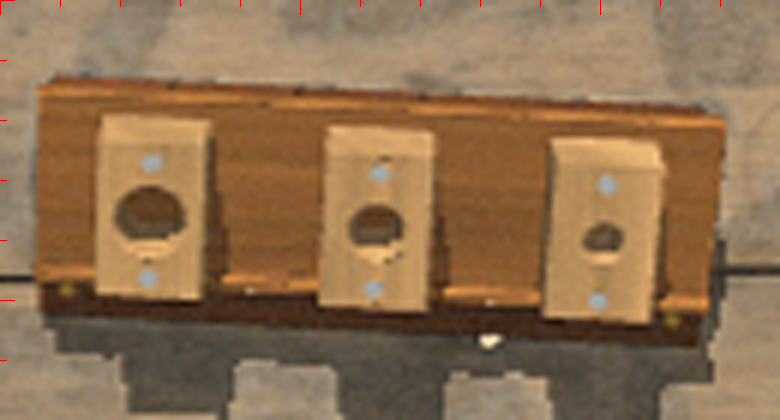

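View pics/t_stand.png

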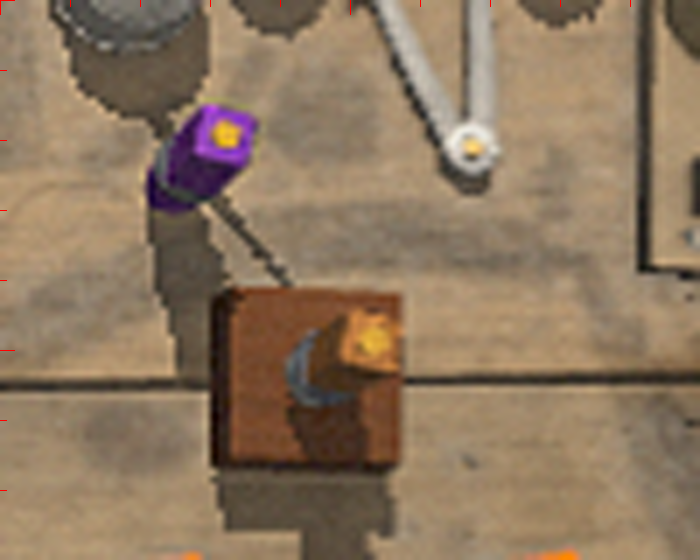

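View pics/t_tray.png

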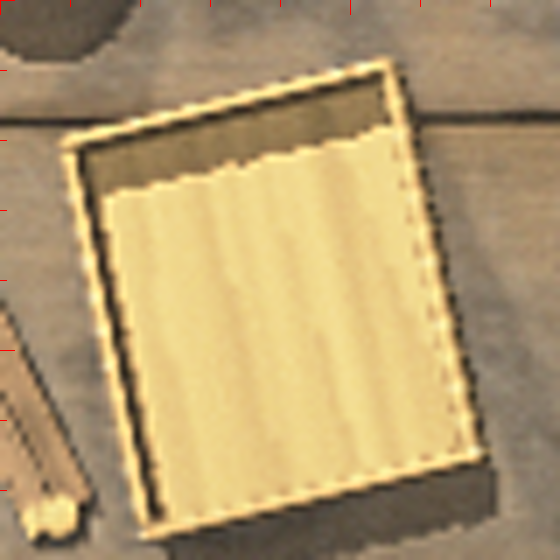

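View pics/s_rack.png

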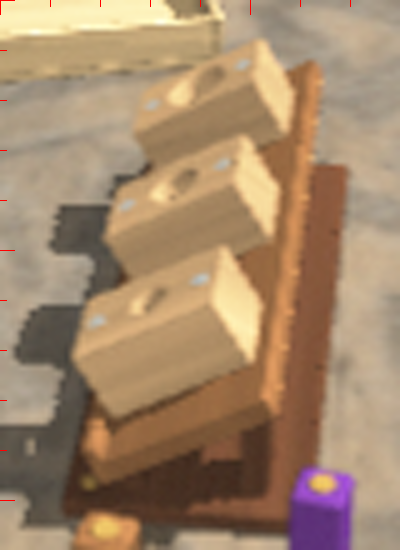

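View pics/s_stand.png

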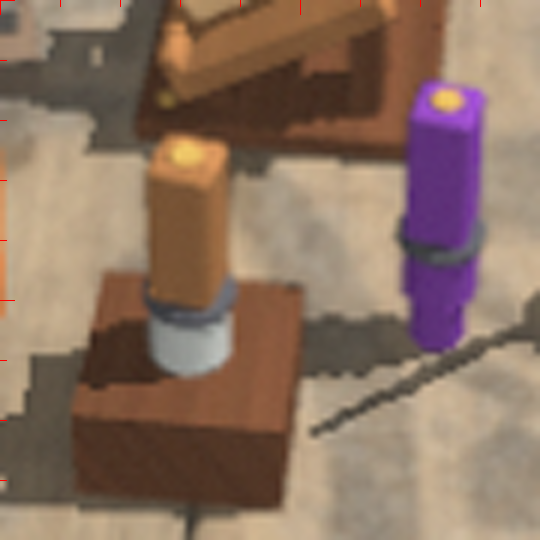

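```bash
cat > h.py <<'E'
import numpy as np, cv2
from scipy.optimize import least_squares
from scipy.spatial.transform import Rotation as R
import pickle,os
def _cal():
    if os.path.exists('cal.pkl'): return pickle.load(open('cal.pkl','rb'))
    from plant import bot
    c={n:bot.get_calibration(n) for n in('side','top')}; pickle.dump(c,open('cal.pkl','wb')); return c
CAL=_cal()
def proj(n,P):
    c=CAL[n]; P=np.atleast_2d(np.asarray(P,float)); V=np.asarray(c['view'])
    q=P@V[:3,:3].T+V[:3,3]; q=q*[1,-1,-1]
    K=np.array([[c['fx'],0,c['cx']],[0,c['fy'],c['cy']],[0,0,1]])
    return cv2.projectPoints(q.reshape(-1,1,3),np.zeros(3),np.zeros(3),K,np.asarray(c['distortion']))[0].reshape(-1,2)
def tri(ps,pt):
    f=lambda X:np.r_[proj('side',X)[0]-ps,proj('top',X)[0]-pt]
    r=least_squares(f,[550,0,60.]); return r.x,r.fun
def tz(n,p,z):
    f=lambda X:proj(n,[X[0],X[1],z])[0]-p
    return least_squares(f,[550,0.]).x
BR=lambda yaw:R.from_euler('z',yaw)*R.from_euler('y',-30,degrees=True)
E
python3 - <<'E'
from h import *
import numpy as np
t=lambda x,y:np.array([285+x/6,200+y/6]); s=lambda x,y:np.array([280+x/5,210+y/5])
pr={'Lup':(s(243,64),t(151,162)),'Ldn':(s(152,104),t(148,278)),
'Mup':(s(222,164),t(380,173)),'Mdn':(s(127,204),t(373,289)),
'Rup':(s(200,279),t(607,184)),'Rdn':(s(97,320),t(597,301))}
X={}
for k,(a,b) in pr.items():
    X[k],r=tri(a-.4,b-.4); print(k,X[k].round(1),r.round(2))
for b in'LMR':
    u,d=X[b+'up'],X[b+'dn']; print(b,((u+d)/2).round(1),np.linalg.norm(u-d).round(1),np.degrees(np.arctan2(u[2]-d[2],np.hypot(*(u-d)[:2]))).round(1))
c=(X['Lup']+X['Ldn']-X['Rup']-X['Rdn'])/2; print(c,np.degrees(np.arctan2(-c[0],c[1])))
import cv2
im=cv2.imread("pics/side0.png")
c=cv2.resize(im[210:320,290:352],None,fx=9,fy=9,interpolation=cv2.INTER_CUBIC)[:, :]
cv2.imwrite("pics/s_rack2.png",c[:550]);cv2.imwrite("pics/s_rack3.png",c[400:])
E
```

```text
Lup [568.6  86.8 109.9] [-0.22  0.04 -0.03 -0.23]
Ldn [516.2  89.8  80.1] [-0.13  0.02 -0.02 -0.13]
Mup [561.4 -23.4 109.5] [-0.02  0.   -0.   -0.02]
Mdn [509.7 -20.1  80.2] [-0.17  0.03 -0.03 -0.18]
Rup [ 554.9 -132.6  109.1] [-0.01  0.   -0.   -0.01]
Rdn [ 502.7 -129.3   80. ] [-0.19  0.03 -0.04 -0.22]
L [542.4  88.3  95. ] 60.4 29.6
M [535.6 -21.8  94.9] 59.5 29.4
R [ 528.8 -130.9   94.5] 59.8 29.1
[ 13.59253629 219.25522418   0.48755353] -3.547461879260998
```

View pics/s_rack2.png

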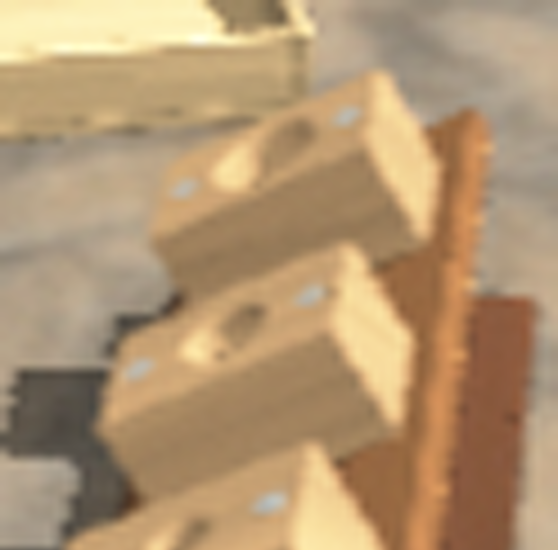

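View pics/s_rack3.png

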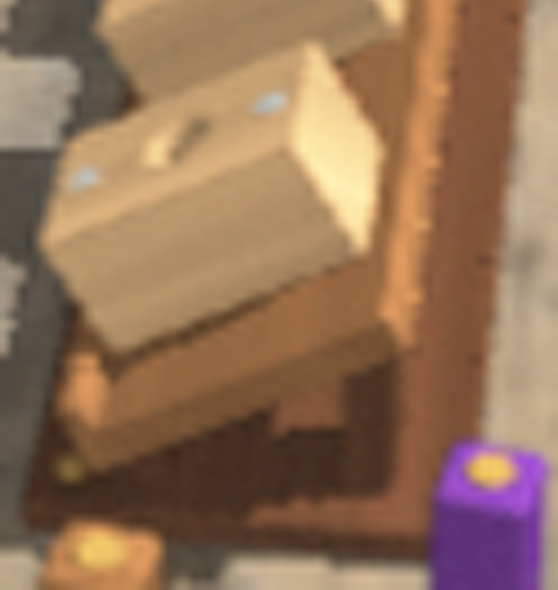

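```bash
python3 - <<'E'
from h import *
t=lambda x,y:np.array([410+x/7,190+y/7])-.4; s=lambda x,y:np.array([270+x/6,290+y/6])-.4
print('brass',tri(s(186,152),t(374,340)))
T=[t(232,290),t(402,295),t(399,466),t(227,465)]; S=[s(105,270),s(303,287),s(285,430),s(72,415)]
X=np.array([[*tz('top',p,40),40] for p in T]); Y=np.array([[*tz('side',p,40),40] for p in S])
print(X.round(1),X.mean(0)); print(Y.round(1),Y.mean(0))
for n in('top','side'):
    im=cv2.imread(f"pics/{n}0.png"); 
    x,y=proj(n,[430,-270,100])[0]
t2=lambda x,y:np.array([190+x/7,230+y/7])-.4
P=[t2(66,145),t2(392,60),t2(484,455),t2(145,535)]
Z=np.array([tz('top',p,35) for p in P]); print(Z.round(1),Z.mean(0)); 
for i in range(4):
    d=Z[(i+1)%4]-Z[i]; print(np.linalg.norm(d).round(1),np.degrees(np.arctan2(d[1],d[0])).round(1))
# zooms
a=cv2.imread("pics/top0.png")[228:262,438:472]; a=cv2.resize(a,None,fx=16,fy=16,interpolation=cv2.INTER_CUBIC); cv2.imwrite("pics/tz.png",a)
a=cv2.imread("pics/side0.png")[308:358,282:322]; a=cv2.resize(a,None,fx=12,fy=12,interpolation=cv2.INTER_CUBIC); cv2.imwrite("pics/sz.png",a)
E
```

```text
brass (array([ 525.97217542, -348.67582282,  131.83478814]), array([-0.0561764 ,  0.00885804, -0.01528562, -0.07737016]))
[[ 562.8 -313.6   40. ]
 [ 559.8 -387.6   40. ]
 [ 485.2 -382.3   40. ]
 [ 486.5 -308.    40. ]] [ 523.57719655 -347.86528305   40.        ]
[[ 491.2 -309.7   40. ]
 [ 565.1 -314.6   40. ]
 [ 562.2 -387.    40. ]
 [ 487.5 -384.3   40. ]] [ 526.47243455 -348.89238643   40.        ]
[[512.4 427.7]
 [548.3 285.7]
 [376.8 243.6]
 [343.9 388.8]] [445.35276031 336.43950023]
146.5 -75.8
176.5 -166.2
148.9 102.8
173.0 13.0
```

View pics/tz.png

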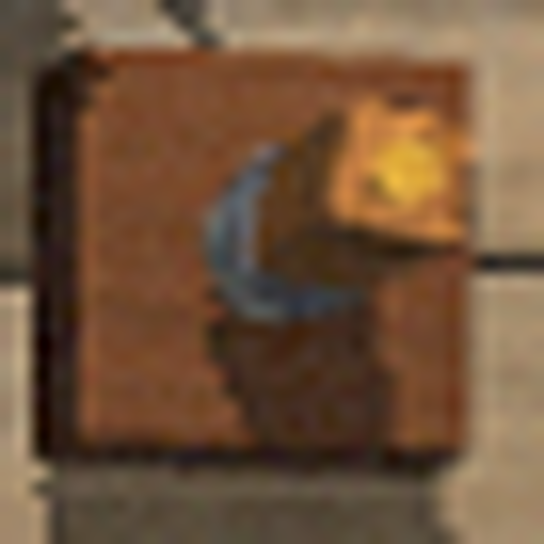

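View pics/sz.png

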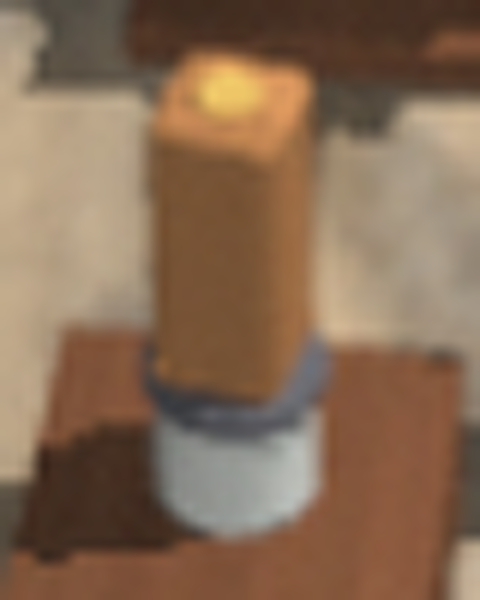

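```bash
python3 - <<'E'
from h import *
s=lambda x,y:np.array([282+x/12,308+y/12])-.45
t=lambda x,y:np.array([438+x/16,228+y/16])-.45
Z=np.array([tz('side',p,130) for p in [s(190,48),s(313,72),s(278,162),s(152,128)]]); print(Z.round(1),Z.mean(0))
for i in range(4):
    d=Z[(i+1)%4]-Z[i]; print(np.linalg.norm(d).round(1),np.degrees(np.arctan2(d[1],d[0])).round(1)%90)
a,b=[tz('side',p,70) for p in [s(155,368),s(268,400)]]; d=b-a; print(a,b,np.linalg.norm(d),np.degrees(np.arctan2(d[1],d[0])))
Z=np.array([tz('top',p,130) for p in [t(355,88),t(475,130),t(455,245),t(330,215)]]); print(Z.round(1),Z.mean(0))
for i in range(4):
    d=Z[(i+1)%4]-Z[i]; print(np.linalg.norm(d).round(1),np.degrees(np.arctan2(d[1],d[0])).round(1)%90)
E
```

```text
[[ 518.3 -336.1]
 [ 540.  -341.3]
 [ 535.7 -364.9]
 [ 513.8 -357.5]] [ 526.95067433 -349.95156419]
22.2 76.6
24.0 79.8
23.2 71.30000000000001
21.8 77.9
[ 512.34021648 -352.24719627] [ 532.83857562 -359.15414628] 21.630734747309738 -18.621313814820915
[[ 540.9 -340.6]
 [ 533.1 -361.6]
 [ 512.5 -357. ]
 [ 518.1 -334.9]] [ 526.13960314 -348.53019791]
22.5 69.7
21.1 77.19999999999999
22.7 75.7
23.5 76.1
```

```bash
cat >> h.py <<'E'
YAW=np.radians(-3.5)
MOUTH={'L':np.array([542.4,88.3,94.6]),'M':np.array([535.6,-21.6,94.6]),'R':np.array([528.8,-131.2,94.6])}
GAX=np.array([526.0,-348.8]); GYAW=np.radians(-14.5)
def vert(yaw):  # tool down, tool y at yaw+90, tool x towards the robot
    c,s=np.cos(yaw),np.sin(yaw)
    return R.from_matrix(np.array([[-c,-s,0],[-s,c,0],[0,0,-1]]).T).as_quat()
_B=BR(YAW).as_matrix(); BX,BY,BZ=_B.T
BQ=R.from_matrix(np.array([-BX,BY,-BZ]).T).as_quat()
E
python3 - <<'E'
from h import *
from plant import bot
print(BX,BY,BZ)
def ik(n,p,q):
    j=bot.solve_ik(np.array(p),q); print(n,None if j is None else np.round(j,2))
ik('stand hi',[*GAX,280],vert(GYAW)); ik('stand',[*GAX,81],vert(GYAW))
for k in 'LMR':
    for d in (110,30,-40+0): ik(k+str(d),MOUTH[k]+BZ*(66+d),BQ)
    ik(k+'grip',MOUTH[k]-BZ*32,BQ); 
    ik(k+'lift',MOUTH[k]-BZ*32+BZ*100,BQ)
for y in (0,13.3,-76.7): ik('tray%g'%y,[445,336,16],vert(np.radians(y))); ik('tray%g'%y,[445,336,150],vert(np.radians(y)))
print(bot.read_state()['t'])
E
```

```text
[ 0.86441009 -0.05286959  0.5       ] [6.10485395e-02 9.98134798e-01 1.73472348e-18] [-0.4990674   0.03052427  0.8660254 ]
stand hi [-0.28  0.26 -0.01  0.   -1.3  -1.55]
stand [-0.28  0.41 -0.27  0.   -0.89 -1.55]
L110 [ 2.81 -1.4  -0.88  0.26 -2.59  2.02]
L30 None
L-40 None
Lgrip None
Llift None
M110 [ 0.65 -0.41 -1.01  0.58 -0.64 -2.7 ]
M30 None
M-40 None
Mgrip None
Mlift None
R110 [ 0.29 -0.38 -0.91  0.33 -0.56 -2.16]
R30 None
R-40 None
Rgrip None
Rlift None
tray0 [ 1.    0.4  -0.49 -0.   -0.68 -2.57]
tray0 [ 1.    0.23 -0.36  0.   -0.98 -2.57]
tray13.3 [ 1.    0.4  -0.49 -0.   -0.68 -2.34]
tray13.3 [ 1.    0.23 -0.36  0.   -0.98 -2.34]
tray-76.7 [ 1.    0.4  -0.49  0.   -0.68  2.38]
tray-76.7 [ 1.    0.23 -0.36  0.   -0.98  2.38]
0.1
```

```bash
python3 - <<'E'
from h import *
from plant import bot
for k,d in (('L',66),('L',26),('M',66),('M',26),('R',66),('R',26),('L',-32),('M',-32),('R',-32),('M',60)):
    for a in range(-180,180,15):
        q=(R.from_quat(BQ)*R.from_euler('z',a,degrees=True)).as_quat()
        j=bot.solve_ik(MOUTH[k]+BZ*d,q)
        if j is not None: print(k,d,a,np.round(j,2))
E
cat > fk.py <<'E'
import numpy as np
from scipy.spatial.transform import Rotation as R
# p: th0,a1,h,y1,L2,x2,L3,e3,d,th6, sgn6 ; 
S=[1,1,-1,1,-1,1]
def fk(p,q,s4=1,s6=1):
    th0,a1,h,y1,L2,x2,L3,e3,d,th6=p
    r=R.from_euler('z',q[0]+th0); t=r.apply([a1,y1,h])
    r=r*R.from_euler('y',q[1]); t=t+r.apply([x2,0,L2])
    r=r*R.from_euler('y',-q[2]); t=t+r.apply([L3,0,e3])
    r=r*R.from_euler('x',s4*q[3])*R.from_euler('y',-q[4]); t=t+r.apply([d,0,0])
    r=r*R.from_euler('x',s6*q[5]+th6)*R.from_matrix(np.array([[0,0,1],[0,1,0],[-1,0,0]]))
    return t,r
E
cat > fit.py <<'E'
from h import *; from fk import *
from plant import bot
import pickle
rng=np.random.default_rng(0); D=[]
while len(D)<60:
    a=rng.uniform(-1.2,1.2); rr=rng.uniform(450,780); pos=[rr*np.cos(a),rr*np.sin(a),rng.uniform(50,450)]
    q=(R.from_quat(vert(rng.uniform(-1.2,1.2)))*R.from_rotvec(rng.uniform(-.5,.5,3))).as_quat()
    j=bot.solve_ik(np.array(pos),q)
    if j is not None: D.append((np.array(j),np.array(pos),q))
best=None
for s4 in(1,-1):
  for s6 in(1,-1):
    def f(p):
        o=[]
        for j,t,q in D:
            a,r=fk(p,j,s4,s6); o+=[*(a-t),*(300*(r.inv()*R.from_quat(q)).as_rotvec())]
        return np.array(o)
    for th6 in(0,1.57,3.14,-1.57):
        r=least_squares(f,[-.29,100,400,0,400,0,400,0,200,th6],loss='soft_l1',max_nfev=60)
        e=np.abs(r.fun).max(); print(s4,s6,th6,e)
        if best is None or e<best[0]: best=(e,s4,s6,r.x)
    
print(best); pickle.dump(best,open('fk.pkl','wb'))
E
python3 fit.py
```

```text
1 1 0 891.1398403394655
1 1 1.57 889.2274414701963
1 1 3.14 880.7886181517518
1 1 -1.57 893.548135986731
1 -1 0 463.28968413180763
1 -1 1.57 412.8070415350342
1 -1 3.14 412.80562139127437
1 -1 -1.57 417.2931019476113
-1 1 0 923.7417982198456
-1 1 1.57 923.7432329798044
-1 1 3.14 922.9261421602347
-1 1 -1.57 923.6549055015455
-1 -1 0 354.92197773479825
-1 -1 1.57 354.92197199292497
-1 -1 3.14 354.9219716046016
-1 -1 -1.57 354.9219766336304
(np.float64(354.9219716046016), -1, -1, array([ 1.20723689e-03,  5.04780861e+01,  1.90533120e+02, -1.86941856e+02,
        6.02782940e+02,  6.22117956e+01,  3.55349505e+02, -1.94735743e+01,
        3.61738637e+02,  4.86957933e+01]))
```

```bash
cat > fit2.py <<'E'
from h import *; import pickle
from plant import bot
rng=np.random.default_rng(1); D=[]
while len(D)<80:
    a=rng.uniform(-1.2,1.2); rr=rng.uniform(450,780); pos=[rr*np.cos(a),rr*np.sin(a),rng.uniform(50,450)]
    q=(R.from_quat(vert(rng.uniform(-1.2,1.2)))*R.from_rotvec(rng.uniform(-.5,.5,3))).as_quat()
    j=bot.solve_ik(np.array(pos),q)
    if j is not None: D.append((np.array(j),np.array(pos),q))
J=np.array([d[0] for d in D]);T=np.array([d[1] for d in D]);Q=R.from_quat([d[2] for d in D])
# links: axis per joint a fixed (z,y,-y,-x,-y,-x) in local frames, general small rot + translation before each
AX=np.array([[0,0,1],[0,1,0],[0,-1,0],[-1,0,0],[0,-1,0],[-1,0,0]],float)
def fk(p,J):
    p=p.reshape(7,6); J=np.atleast_2d(J); n=len(J)
    r=R.identity(n); t=np.zeros((n,3))
    for i in range(7):
        t=t+r.apply(p[i,3:]*100); r=r*R.from_rotvec(np.tile(p[i,:3],(n,1)))
        if i<6: r=r*R.from_rotvec(J[:,i:i+1]*AX[i])
    return t,r
if __name__=='__main__':
    print('j1 spread',np.round(np.sort(J[:,0]),2)[[0,5,-5,-1]], (np.abs(J[:,3])>1.5).sum())
    p0=np.zeros((7,6)); p0[1,3:]=[.5,-1.87,1.9]; p0[2,5]=6; p0[3,3]=3.5; p0[4,3]=0.; p0[6,3]=3.6; p0[6,:3]=[0,np.pi/2,0]
    def f(p):
        t,r=fk(p,J); return np.r_[(t-T).ravel(),300*(r.inv()*Q).as_rotvec().ravel()]
    best=None
    for k in range(12):
        x0=p0.copy()
        if k: x0[:6,:3]+=rng.normal(0,.3,(6,3)); x0[:,3:]+=rng.normal(0,1,(7,3)); x0[5,0]+=rng.uniform(-3,3)
        r=least_squares(f,x0.ravel(),loss='soft_l1',max_nfev=150); e=np.median(np.abs(r.fun)); print(k,e,np.abs(r.fun).max())
        if best is None or e<best[0]: best=(e,r.x)
        if e<1e-2: break
    pickle.dump(best[1],open('fk.pkl','wb')); print(best[1].reshape(7,6).round(3))
E
python3 fit2.py
```

```text
j1 spread [-1.81 -0.92  1.48  1.72] 1
0 7.309637339858455e-10 2.8957742870261427e-09
[[ 0.000e+00  0.000e+00 -1.110e-01 -0.000e+00  0.000e+00  4.900e-02]
 [ 0.000e+00 -4.000e-03  1.110e-01  1.350e-01 -1.213e+00  1.939e+00]
 [-0.000e+00 -3.000e-03 -0.000e+00  2.100e-02  6.010e-01  6.016e+00]
 [-1.000e-02  7.000e-03  0.000e+00  4.074e+00  6.200e-01 -2.800e-02]
 [ 1.000e-02 -1.000e-03 -0.000e+00  5.620e-01 -9.410e-01 -9.000e-03]
 [-8.620e-01  1.000e-03  1.000e-03  7.600e-02 -9.770e-01 -0.000e+00]
 [-5.540e-01  1.499e+00 -5.540e-01  3.704e+00 -0.000e+00  0.000e+00]]
```

```bash
cat > ik.py <<'E'
from h import *; import pickle
from fit2 import fk as _fk
E
# separate fk without bot sampling
python3 - <<'E'
s=open('fit2.py').read()
i=s.index('AX=');j=s.index("if __name__")
open('kin.py','w').write('''from h import *
import pickle
PK=pickle.load(open('fk.pkl','rb'))
'''+s[i:j]+'''
LO=np.array([-3.07,-1.43,-1.02,-3.03,-3.05,-3.03]);HI=np.array([3.07,2.12,1.25,1.67,0,3.03])
def ikall(pos,quat,n=60,seed=0,free=False,m=0.0):
    """all distinct solutions; free=True leaves rotation about the tool z free"""
    rng=np.random.default_rng(seed); out=[]; Rq=R.from_quat(quat)
    def f(x):
        t,r=fk(PK,x); e=300*(Rq.inv()*r[0]).as_rotvec()
        if free:
            z=r[0].apply([0,0,1])-Rq.apply([0,0,1]); e=300*z
        return np.r_[t[0]-pos,e]
    for k in range(n):
        r=least_squares(f,rng.uniform(LO+m,HI-m),bounds=(LO+m-1e-9,HI-m+1e-9),max_nfev=80)
        if np.abs(r.fun).max()<.05 and not any(np.abs(r.x-o).max()<.05 for o in out): out.append(r.x)
    return out
''')
E
python3 - <<'E'
from kin import *
for k,d in (('M',66),('M',26),('L',66),('R',66),('M',-32)):
    print(k,d,'fixed',[np.round(s,2) for s in ikall(MOUTH[k]+BZ*d,BQ,30)])
    print(k,d,'free',[np.round(s,2) for s in ikall(MOUTH[k]+BZ*d,BQ,30,free=True)][:6])
E
```

```text
M 66 fixed []
M 66 free []
M 26 fixed []
M 26 free []
L 66 fixed []
L 66 free []
R 66 fixed []
R 66 free []
M -32 fixed []
M -32 free []
```

```bash
python3 - <<'E'
from kin import *
print('stand',[np.round(s,2) for s in ikall(np.array([*GAX,81]),vert(GYAW),40)])
# min tilt error with position exact: M
for k,d in(('L',66),('M',66),('M',26),('R',66),('M',-32)):
  for tilt in (30,25,20,15,10):
    B=(R.from_euler('z',YAW)*R.from_euler('y',-tilt,degrees=True)).as_matrix()
    q=R.from_matrix(np.array([-B[:,0],B[:,1],-B[:,2]]).T).as_quat()
    pos=MOUTH[k]+B[:,2]*d
    s=ikall(pos,q,40,free=True); print(k,d,tilt,[np.round(x,2) for x in s][:3])
E
```

```text
stand [array([-0.28,  0.41, -0.27, -0.  , -0.89, -1.55])]
L 66 30 []
L 66 25 []
L 66 20 [array([ 0.68, -0.01, -0.86,  0.49, -0.51, -2.63]), array([ 0.68, -0.01, -0.86,  0.49, -0.51,  2.82]), array([ 0.68, -0.01, -0.86,  0.49, -0.51, -1.7 ])]
L 66 15 [array([ 0.65,  0.04, -0.71,  0.29, -0.64, -2.32]), array([ 0.65,  0.04, -0.71,  0.29, -0.64,  0.07]), array([ 0.65,  0.04, -0.71,  0.29, -0.64, -2.25])]
L 66 10 [array([ 0.61,  0.09, -0.58,  0.16, -0.77, -2.27]), array([ 0.61,  0.09, -0.58,  0.16, -0.77,  0.45]), array([ 0.61,  0.09, -0.58,  0.16, -0.77, -2.92])]
M 66 30 []
M 66 25 []
M 66 20 [array([ 0.45, -0.05, -0.86,  0.37, -0.48, -0.7 ]), array([ 0.45, -0.05, -0.86,  0.37, -0.48, -0.97]), array([ 0.45, -0.05, -0.86,  0.37, -0.48, -0.2 ])]
M 66 15 [array([ 0.43,  0.01, -0.72,  0.21, -0.63, -0.78]), array([ 0.43,  0.01, -0.72,  0.21, -0.63,  1.51]), array([ 0.43,  0.01, -0.72,  0.21, -0.63, -1.78])]
M 66 10 [array([ 0.39,  0.06, -0.6 ,  0.11, -0.76,  0.03]), array([ 0.39,  0.06, -0.6 ,  0.11, -0.76,  0.14]), array([ 0.39,  0.06, -0.6 ,  0.11, -0.76,  0.31])]
M 26 30 []
M 26 25 []
M 26
[... 802 characters left out ...]
0.5 ,  0.19])]
R 66 15 [array([ 0.17,  0.03, -0.65,  0.1 , -0.64, -2.65]), array([ 0.17,  0.03, -0.65,  0.1 , -0.64,  1.38]), array([ 0.17,  0.03, -0.65,  0.1 , -0.64,  1.75])]
R 66 10 [array([ 0.15,  0.08, -0.55,  0.05, -0.77, -2.27]), array([ 0.15,  0.08, -0.55,  0.05, -0.77, -2.81]), array([ 0.15,  0.08, -0.55,  0.05, -0.77, -2.88])]
M -32 30 []
M -32 25 []
M -32 20 []
M -32 15 [array([ 0.38,  0.19, -0.84,  0.35, -0.33, -1.23]), array([ 0.38,  0.19, -0.84,  0.35, -0.33, -2.07]), array([ 0.38,  0.19, -0.84,  0.35, -0.33,  0.68])]
M -32 10 [array([ 0.37,  0.22, -0.7 ,  0.15, -0.5 , -1.6 ]), array([ 0.37,  0.22, -0.7 ,  0.15, -0.5 ,  0.58]), array([ 0.37,  0.22, -0.7 ,  0.15, -0.5 ,  0.69])]
```

The bores can't be entered with the tool in line with them, because of a joint limit on the 30° forward tilt. I'll grip the gauge with the tool turned about the jaw axis instead, and do the same for the block. First I'll check reach for that.

```bash
cat >> h.py <<'E'
FLIP=R.from_matrix(np.diag([-1.,1,-1]))
def pose(G,centre,delta,off=19.):
    """object frame G (Rotation), grasped at 'centre' with jaws along its y, tool turned delta deg about y; -> TCP, quat"""
    r=G*R.from_euler('y',delta,degrees=True)*FLIP
    return np.asarray(centre)+off*r.apply([0,0,1]), r.as_quat()
GB=BR(YAW); GS=R.from_euler('z',GYAW)
def gpose(k,depth,delta):  # tip 'depth' mm below mouth k
    return pose(GB,MOUTH[k]+BZ*(85-depth),delta)
E
python3 - <<'E'
from kin import *
dec=tz('top',np.array([410+225/7,190+133/7]),115); print('decoy',dec)
for dl in (20,25,30):
    print('delta',dl)
    for n,(p,q) in {'S':pose(GS,[*GAX,100],dl),'Shi':pose(GS,[*GAX,190],dl),'L-60':gpose('L',-60,dl),'L40':gpose('L',40,dl),'M25':gpose('M',25,dl),'M-60':gpose('M',-60,dl),'R0':gpose('R',0,dl),'R-60':gpose('R',-60,dl),
       'Mgrip':pose(GB,MOUTH['M']-20*BZ,dl,12),'Mlift':pose(GB,MOUTH['M']+60*BZ,dl,12),**{'tray%d'%y:pose(R.from_euler('z',y,degrees=True),[445,336,27],dl,12) for y in(13,103,-77,-167,-20,-50)}}.items():
        print(n,p.round(0),[x.round(2) for x in ikall(p,q,25)])
E
```

```text
decoy [ 614.60414104 -297.17583099]
delta 20
S [ 520. -347.   82.] [array([-0.27,  0.6 ,  0.  ,  0.01, -1.32, -1.55])]
Shi [ 520. -347.  172.] [array([-0.27,  0.52,  0.09,  0.01, -1.49, -1.55])]
L-60 [473.  93. 201.] [array([ 0.7 , -0.05, -0.63,  0.16, -0.88, -2.43])]
L40 [523.  89. 115.] [array([ 0.62,  0.13, -0.67,  0.18, -0.64, -2.39])]
M25 [509. -20. 128.] [array([ 0.41,  0.08, -0.68,  0.13, -0.67, -2.13])]
M-60 [467. -17. 201.] [array([ 0.46, -0.09, -0.64,  0.11, -0.87, -2.16])]
R0 [ 490. -129.  150.] [array([ 0.16,  0.05, -0.62,  0.06, -0.73, -1.83])]
R-60 [ 460. -127.  201.] [array([ 0.18, -0.07, -0.6 ,  0.05, -0.87, -1.84])]
Mgrip [548. -22.  65.] [array([ 0.37,  0.23, -0.68,  0.15, -0.51, -2.12])]
Mlift [508. -20. 135.] [array([ 0.41,  0.06, -0.67,  0.12, -0.69, -2.13])]
tray13 [441. 335.  16.] [array([ 0.85,  0.57, -0.14, -0.22, -1.15, -2.08])]
tray103 [446. 332.  16.] [array([ 1.14,  0.5 , -0.48,  0.27, -0.89, -1.11])]
tray-77 [444. 340.  16.] [array([ 0.76,  0.38, -0.39, -0.49, -0.68,  2.98])]
tray-167 [449. 337.  16.] []
tray-20 [441. 337.  16.] [array([ 0.77,  0.52, -0.
[... 1690 characters left out ...]
.  149.] [array([ 0.13,  0.14, -0.47, -0.  , -0.96, -1.76])]
R-60 [ 456. -127.  201.] [array([ 0.15,  0.04, -0.45, -0.  , -1.07, -1.78])]
Mgrip [546. -22.  65.] [array([ 0.32,  0.31, -0.48, -0.  , -0.78, -1.95])]
Mlift [506. -20. 135.] [array([ 0.35,  0.16, -0.48, -0.  , -0.92, -1.98])]
tray13 [439. 335.  17.] [array([ 0.8 ,  0.67,  0.  , -0.28, -1.37, -2.02])]
tray103 [446. 330.  17.] [array([ 1.19,  0.58, -0.44,  0.34, -1.03, -1.21])]
tray-77 [444. 342.  17.] [array([ 0.6 ,  0.4 , -0.34, -0.73, -0.77, -2.99])]
tray-167 [451. 337.  17.] []
tray-20 [439. 338.  17.] [array([ 0.67,  0.6 , -0.06, -0.47, -1.24, -2.37])]
tray-50 [441. 341.  17.] [array([ 0.6 ,  0.5 , -0.19, -0.62, -1.03, -2.68])]
```

```bash
python3 - <<'E'
from h import *
from plant import bot
DL=25
bot.move_gripper(54)
p,q=pose(GS,[*GAX,210],DL); bot.move_ptp(p,q)
s=bot.read_state(); print(s['t'],s['tcp_pos'],p)
p,q=pose(GS,[*GAX,125],DL); bot.line_to(p,200)
for n in("side","top"):
    cv2.imwrite(f"pics/{n}1.png",bot.camera(n)[:,:,::-1])
s=bot.read_state(); print(s['t'],s['tcp_pos'],p,s['contact_force'],s['width'])
t=cv2.imread("pics/top1.png"); s=cv2.imread("pics/side1.png")
a=cv2.resize(s[230:380,240:380],None,fx=4,fy=4,interpolation=cv2.INTER_CUBIC)
cv2.imwrite("pics/c1.png",a)
a=cv2.resize(t[160:280,390:530],None,fx=4,fy=4,interpolation=cv2.INTER_CUBIC)
cv2.imwrite("pics/c2.png",a)
E
```

```text
2.325 [ 517.79554262 -347.52018994  193.03128597] [ 518.22601942 -346.78951192  192.78015205]
3.0 [ 519.02273857 -347.67027427  109.65707133] [ 518.22601942 -346.78951192  107.78015205] [0.46381896 0.16157315 0.55695097] 54.43101581799435
```

View pics/c1.png

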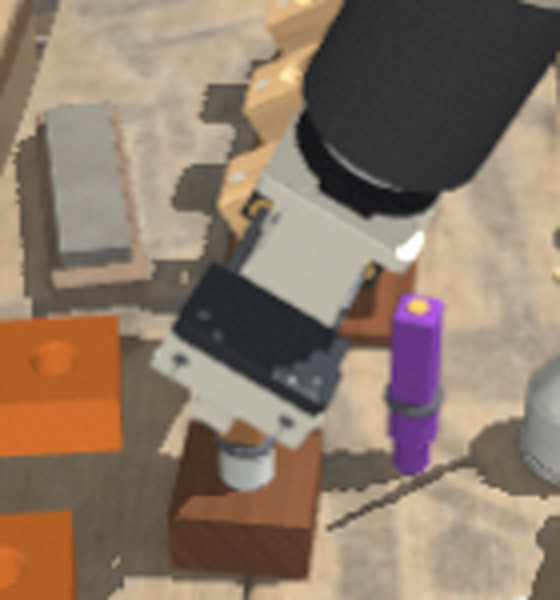

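View pics/c2.png

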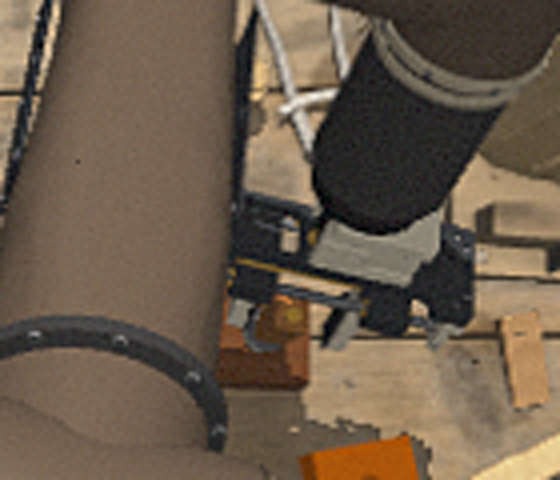

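The side view shows the gripper straddling the handle, above the stand at about (300,345) in full-image pixels and clear of the purple decoy. In the top view the fingers, at about (451,240) and (475,241), lie symmetrically about the brass cap at (462,238). Next I descend, grip and lift.

```bash
python3 - <<'E'
from h import *
from plant import bot
DL=25
p,q=pose(GS,[*GAX,100],DL); bot.line_to(p,100); bot.pause(0.2)
s=bot.read_state(); print(s['t'],s['tcp_pos']-p,s['contact_force'])
bot.move_gripper(20,50); 
s=bot.read_state(); print(s['t'],s['width'],s['tcp_pos']-p,s['contact_force'],s['moment'])
p2,_=pose(GS,[*GAX,145],DL); bot.line_to(p2,100)
s=bot.read_state(); print(s['t'],s['width'],s['contact_force'],s['moment'])
p2,q2=pose(GS,[*GAX,200],DL); bot.line_to(p2,200)
cv2.imwrite("pics/side2.png",bot.camera('side')[:,:,::-1])
s=bot.read_state(); print(s['t'],s['width'],s['tcp_pos']-p2,s['contact_force'],R.from_quat(s['eef_rot']).inv()*R.from_quat(q2))
t=cv2.imread("pics/side2.png"); cv2.imwrite("pics/c3.png",cv2.resize(t[230:380,240:380],None,fx=4,fy=4,interpolation=cv2.INTER_CUBIC))
E
```

```text
3.6 [ 0.35555918 -0.1400421   0.59128747] [ 0.0145852  -0.8722171  -0.18203471]
4.2083 23.608391654928734 [ 0.02703668 -0.02984309  0.03896384] [ 0.25452279  0.36530215 -0.02325218] [-0.38617315 -1.36557016  0.04940435]
4.8083 23.7344560440342 [-0.09932395 -0.70621282 -2.85077396] [-0.51773919 -1.67247954 -0.01854907]
5.2833 23.963904086667146 [-0.43986135  0.41492362 -1.00301244] [ 0.81425654 -0.73586142 -2.76403454] Rotation.from_matrix(array([[ 9.99999268e-01, -3.43677049e-05, -1.20960929e-03],
                            [ 3.33475849e-05,  9.99999644e-01, -8.43356775e-04],
                            [ 1.20963784e-03,  8.43315820e-04,  9.99998913e-01]]))
```

View pics/c3.png

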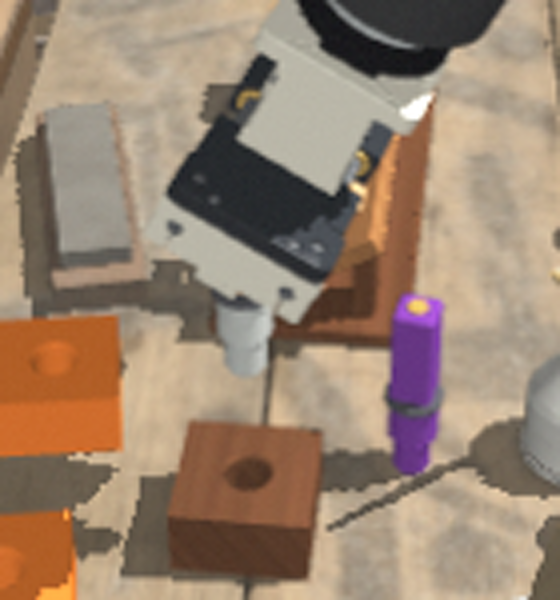

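```bash
python3 - <<'E'
from kin import *
s=lambda x,y:np.array([240+x/4,230+y/4])-.37
print('hole',tz('side',s(250,472),40))
print('tip pred',(proj('side',[*GAX,114.2])[0]+.37-[240,230])*4, 'L edge collar etc')
a,q=pose(GS,[*GAX,230],25); b,qb=gpose('L',-50,25)
J=[ikall(a,q,25)[0],ikall(b,qb,25)[0]]
# tip rel to tcp
r=R.from_quat(q); tipl=r.inv().apply(np.array([*GAX,145])-a)
for u in np.linspace(0,1,9):
    t,rr=fk(PK,J[0]*(1-u)+J[1]*u); print(u,t[0].round(0),(t[0]+rr[0].apply(tipl)).round(0))
E
```

```text
hole [ 527.87015561 -348.67239134]
tip pred [244.25173967 367.61485022] L edge collar etc
0.0 [ 518. -347.  213.] [ 526. -349.  145.]
0.125 [ 537. -285.  214.] [ 549. -291.  147.]
0.25 [ 549. -224.  214.] [ 564. -232.  148.]
0.375 [ 552. -164.  213.] [ 573. -174.  148.]
0.5 [ 549. -106.  211.] [ 574. -116.  148.]
0.625 [539. -51. 208.] [568. -60. 147.]
0.75 [523.   1. 204.] [557.  -7. 145.]
0.875 [502.  49. 199.] [540.  43. 142.]
1.0 [477.  92. 193.] [517.  90. 138.]
```

```bash
python3 - <<'E'
from h import *
from plant import bot
DL=25
p,q=pose(GS,[*GAX,232],DL); bot.line_to(p,200)
p,q=gpose('L',-50,DL); bot.move_ptp(p,q)
p,q=gpose('L',-8,DL); bot.line_to(p,120); bot.pause(.2)
s=bot.read_state(); print(s['t'],s['width'],s['tcp_pos']-p,s['contact_force'])
for n in("side","top"):
    im=bot.camera(n)[:,:,::-1].copy(); cv2.imwrite(f"pics/{n}3.png",im)
tip=MOUTH['L']+8*BZ
def circ(c,r): 
    a=np.linspace(0,2*np.pi,60); return c+r*(np.outer(np.cos(a),BX)+np.outer(np.sin(a),BY))
for n,(x,y,w,h) in {'side':(270,180,110,110),'top':(260,180,110,110)}.items():
    im=cv2.imread(f"pics/{n}3.png")[y:y+h,x:x+w]; f=5; im=cv2.resize(im,None,fx=f,fy=f,interpolation=cv2.INTER_CUBIC)
    cv2.imwrite(f'pics/{n}3r.png',im); im=im.copy()
    for c,col in ((circ(MOUTH['L'],17),(0,0,255)),(circ(tip,9.5),(255,0,0)),(circ(tip+25*BZ,14.5),(255,0,255)),(circ(MOUTH['M'],13),(0,255,0)),(circ(MOUTH['R'],9),(0,255,0))):
        u=((proj(n,c)+.4-[x,y])*f).astype(int); cv2.polylines(im,[u],True,col,1)
    cv2.imwrite(f'pics/{n}3o.png',im)
E
```

```text
7.925 23.632284858114105 [0.19322666 0.14785475 0.76067977] [-0.3741404   0.6807888  -1.80249572]
```

View pics/side3o.png

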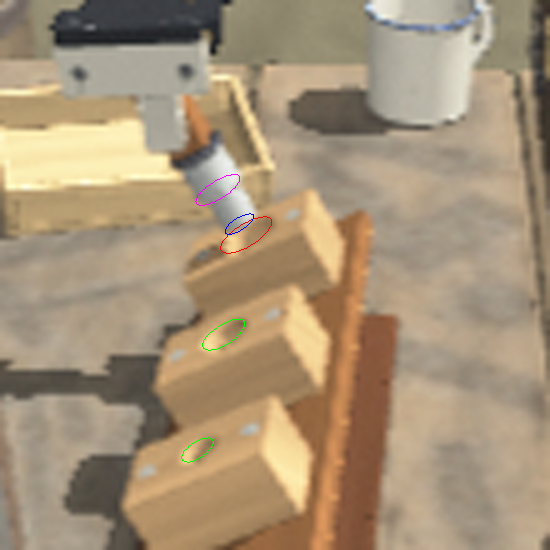

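View pics/side3r.png

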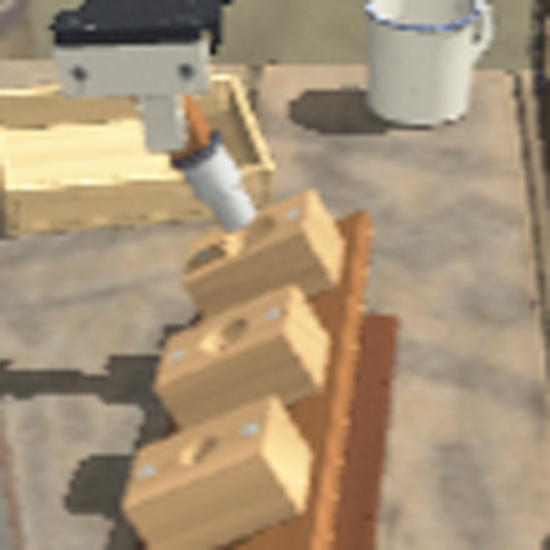

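View pics/top3o.png

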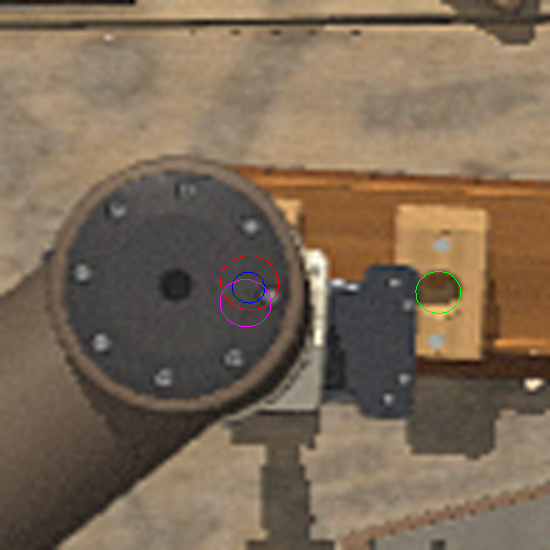

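The overlays agree with the picture. The gauge leans along the predicted axis, with its tip over the left bore at about (318,225) in the side view, and the predicted middle and right mouths fall on the bores. I insert it with force checks.

```bash
cat >> h.py <<'E'
def push(bot,k,depths,DL=25,lim=8,v=60,off=(0,0)):
    """step the tip to each depth; stop when axial resistance passes lim; returns last depth, log"""
    f0=bot.read_state()['contact_force']; log=[]
    for d in depths:
        p,q=gpose(k,d,DL); p=p+off[0]*BX+off[1]*BY; bot.line_to(p,v)
        s=bot.read_state(); f=s['contact_force']-f0; e=(s['tcp_pos']-p)
        log.append((d,round(s['t'],2),np.round([f@BX,f@BY,f@BZ],1),np.round([e@BX,e@BY,e@BZ],1)))
        if f@BZ>lim or np.linalg.norm(f)>20: break
    for l in log: print(*l)
    return log[-1][0]
E
python3 - <<'E'
from h import *
from plant import bot
d=push(bot,'L',[3,12,20,24,27,30,33,36,38])
bot.pause(.15); s=bot.read_state(); print(s['t'],s['contact_force'],s['moment'],s['width'])
im=bot.camera('side')[170:290,260:380,::-1]; cv2.imwrite('pics/c4.png',cv2.resize(im,None,fx=5,fy=5,interpolation=cv2.INTER_CUBIC))
E
```

```text
3 8.36 [-0.6 -1.6 -0.3] [-0.4 -0.2 -0.5]
12 8.66 [ 0.1 -0.6 -0.8] [-0.4 -0.2 -0.4]
20 8.94 [-0.7 -0.2 -0.7] [-0.3 -0.2 -0.4]
24 9.19 [-0.4 -0.4 -0.3] [-0.1 -0.1 -0.2]
27 9.44 [-0.3 -0.5  0.3] [-0.1 -0.1 -0.1]
30 9.69 [-1.3 -0.5 -1.1] [-0.2 -0.1 -0.1]
33 9.94 [-0.6  0.3 -1. ] [-0.2 -0.1 -0.2]
36 10.19 [-0.1 -0.9 -0.2] [-0.1 -0.1 -0.2]
38 10.44 [-0.6 -0.1 -0.4] [-0.1 -0.  -0.1]
10.5917 [ 8.58428639e-02 -2.99552677e-03 -3.05370113e+00] [0.03726104 0.38399193 0.04205949] 23.87353609831277
```

View pics/c4.png

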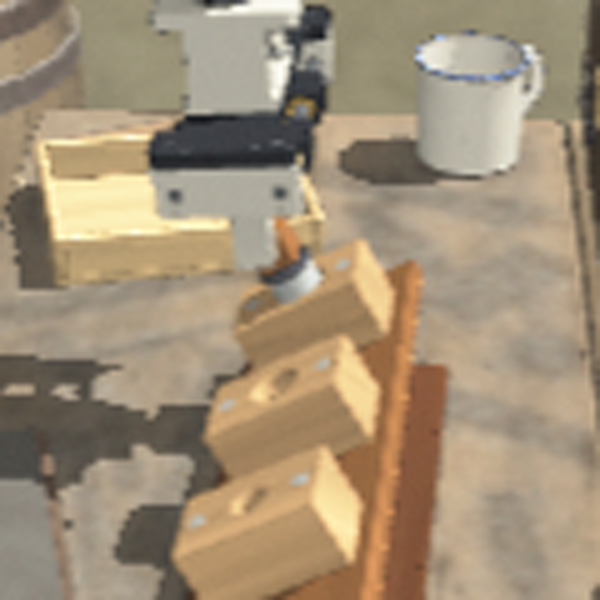

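The left block takes the thick part with no force: the tip is 38 mm down and the collar sits just above the mouth at about (318,225), so it is the 34 mm bore. Next is the middle block.

```bash
python3 - <<'E'
from h import *
from plant import bot
p,q=gpose('L',-15,25); bot.line_to(p,120)
p,q=gpose('M',-15,25); bot.line_to(p,150); 
p,q=gpose('M',-6,25); bot.line_to(p,60); bot.pause(.25)
d=push(bot,'M',[1,3,6,10,14,18,21,23,24.5,25.5,26.5,27.5],lim=6)
bot.pause(.2); s=bot.read_state(); print(s['t'],s['contact_force'],s['moment'],s['width'])
im=bot.camera('side')[190:290,260:380,::-1]; cv2.imwrite('pics/c5.png',cv2.resize(im,None,fx=6,fy=6,interpolation=cv2.INTER_CUBIC))
E
```

```text
1 12.93 [-0.2 -0.5  1.5] [-0.4 -0.1 -0.4]
3 13.18 [ 0.3 -0.6  0.5] [-0.1 -0.  -0.1]
6 13.43 [ 0.6 -0.6  1. ] [-0.2 -0.  -0.1]
10 13.68 [0.1 0.5 0.5] [-0.2 -0.1 -0.2]
14 13.93 [-0.1 -1.4  0.5] [-0.2 -0.1 -0.2]
18 14.18 [0.1 0.8 1.1] [-0.2 -0.1 -0.2]
21 14.43 [ 0.7 -0.3  0.4] [-0.1 -0.  -0.1]
23 14.68 [ 0.6 -0.9  1.3] [-0.1 -0.  -0.1]
24.5 14.93 [ 0.1  0.1 -0.1] [-0.1 -0.  -0.1]
25.5 15.18 [-0.3  1.2 10.7] [ 0.1 -0.   0.6]
15.3833 [-4.57834777  0.99743263  5.46032273] [0.43018217 1.82220296 0.0380692 ] 23.894472670765502
```

View pics/c5.png

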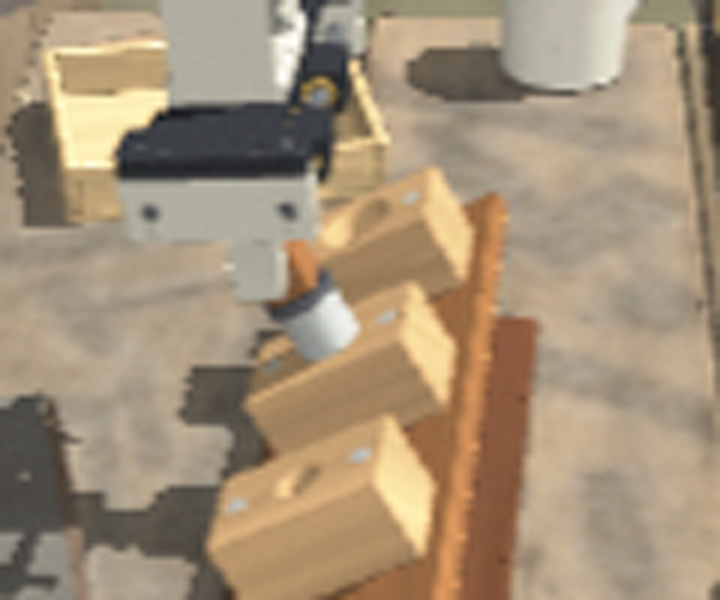

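The middle block stopped at the shoulder, 25 mm deep with 10.7 N, and the side view shows the shoulder seated on its face at about (315,248). It is the 26 mm bore. Next is the right block.

```bash
python3 - <<'E'
from h import *
from plant import bot
p,q=gpose('M',-15,25); bot.line_to(p,120)
p,q=gpose('R',-15,25); bot.line_to(p,150); 
p,q=gpose('R',-5,25); bot.line_to(p,60); bot.pause(.25)
d=push(bot,'R',[-2,-1,0,.7,1.4,2.1,2.8,3.5],lim=6,v=20)
bot.pause(.25); s=bot.read_state(); print(s['t'],s['contact_force'],s['moment'],s['width'])
im=bot.camera('side')[190:290,260:380,::-1]; cv2.imwrite('pics/c6.png',cv2.resize(im,None,fx=6,fy=6,interpolation=cv2.INTER_CUBIC))
E
```

```text
-2 17.67 [ 0.9 -0.1 -1. ] [-0.1 -0.1 -0.1]
-1 17.92 [ 0.   0.3 -1.9] [-0. -0. -0.]
0 18.17 [0.4 0.6 1.5] [ 0.1 -0.   0.1]
0.7 18.42 [ 0.5  0.4 10.5] [ 0.2 -0.1  0.6]
18.6667 [-5.50051216  1.14042161  6.79272738] [0.65995235 1.88053449 0.11906215] 23.981220431997226
```

View pics/c6.png

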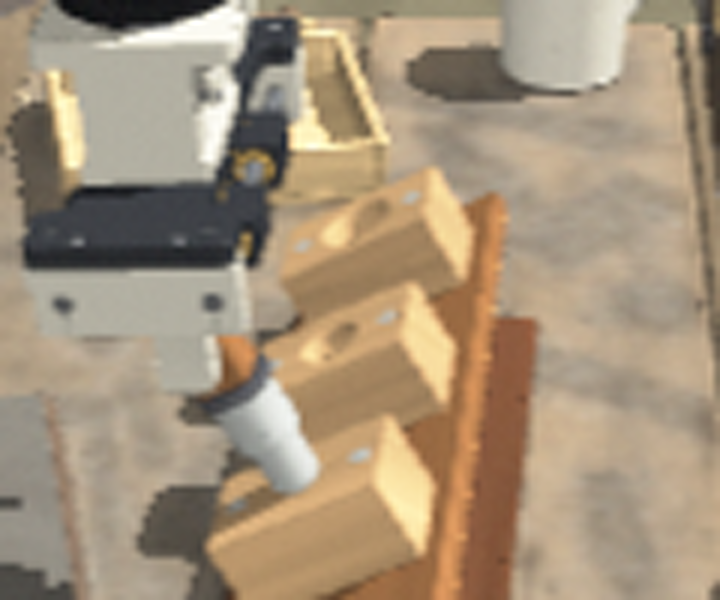

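The right block stopped the tip at its mouth, at 0 mm with 10.5 N, and the tip sits over the bore at about (310,270). It is the 18 mm bore. I return the gauge to its stand.

```bash
python3 - <<'E'
from h import *
from plant import bot
DL=25
p,q=gpose('R',-55,DL); bot.line_to(p,180)
p,q=pose(GS,[*GAX,225],DL); bot.move_ptp(p,q)
p,q=pose(GS,[*GAX,135],DL); bot.line_to(p,180); bot.pause(.25)
s=bot.read_state(); print(s['t'],s['tcp_pos']-p,s['contact_force'])
im=bot.camera('side')[250:390,240:380,::-1]; im=cv2.resize(im,None,fx=4,fy=4,interpolation=cv2.INTER_CUBIC)
for z,r in ((50,9.5),(75,11),(75,14.5),(40,12.5)):
    a=np.linspace(0,6.28,40); u=proj('side',np.c_[GAX[0]+r*np.cos(a),GAX[1]+r*np.sin(a),0*a+z])
    cv2.polylines(im,[((u+.4-[240,250])*4).astype(int)],True,(0,0,255) if z!=40 else (0,255,0),1)
cv2.imwrite('pics/c7.png',im)
E
```

```text
21.0 [ 0.5950751  -0.16743464  1.27303447] [-0.38272269 -0.02784262 -1.96346679]
```

View pics/c7.png

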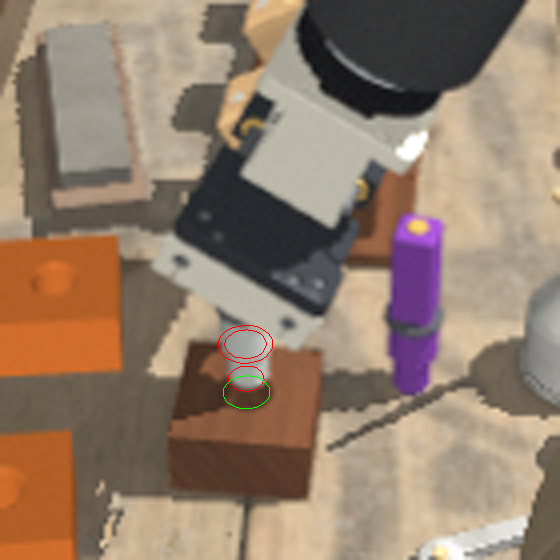

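```bash
python3 - <<'E'
from h import *
from plant import bot
DL=25
f0=bot.read_state()['contact_force']
for z in (128,124,121,118,112,106,102,100.5,99.8):
    p,q=pose(GS,[*GAX,z],DL); bot.line_to(p,60); s=bot.read_state(); f=s['contact_force']-f0
    print(z,round(s['t'],2),f.round(1),(s['tcp_pos']-p).round(1))
    if np.linalg.norm(f)>12: break
bot.pause(.2); s=bot.read_state(); print(s['t'],s['contact_force']-f0,s['moment'])
E
```

```text
128 21.32 [-1.3 -1.2 -0.8] [-0.4  0.2 -0.7]
124 21.57 [-0.5 -0.1 -0.8] [-0.2  0.1 -0.4]
121 21.82 [-0.1  0.  -0.5] [-0.1  0.1 -0.2]
118 22.07 [-0.5  0.1 -0.3] [-0.2  0.1 -0.3]
112 22.32 [ 0.4 -1.1 -0.6] [-0.3  0.1 -0.6]
106 22.57 [ 0.3 -1.   0. ] [-0.3  0.1 -0.6]
102 22.82 [-0.1 -0.1 -0.7] [-0.2  0.1 -0.3]
100.5 23.07 [-0.5 -0.3  0.5] [-0.  0. -0.]
99.8 23.32 [-0.5 -0.4  0.8] [ 0.1 -0.1  0.3]
23.5167 [1.47067915 0.73786393 1.72928091] [-0.38212004 -1.40758124  0.02081958]
```

Seated: the vertical force rises at 100 mm. I release gently, retract upwards and look.

```bash
python3 - <<'E'
from h import *
from plant import bot
DL=25
bot.move_gripper(54); bot.pause(.1)
s=bot.read_state(); print(s['t'],s['width'])
p,q=pose(GS,[*GAX,190],DL); bot.line_to(p,150)
p,q=pose(GS,[*GAX,240],DL); bot.line_to(p,250)
bot.move_gripper(82)
p,q=pose(GB,MOUTH['M']+60*BZ,25,12); bot.move_ptp(p,q); bot.pause(.2)
s=bot.read_state(); print(s['t'],s['tcp_pos']-p,s['width'],s['contact_force'])
for n in("side","top"): cv2.imwrite(f"pics/{n}8.png",bot.camera(n)[:,:,::-1])
a=cv2.imread('pics/side8.png'); cv2.imwrite('pics/c8.png',cv2.resize(a[180:380,250:390],None,fx=4,fy=4,interpolation=cv2.INTER_CUBIC)[:600])
cv2.imwrite('pics/c8b.png',cv2.resize(a[290:380,260:350],None,fx=6,fy=6,interpolation=cv2.INTER_CUBIC))
a=cv2.imread('pics/top8.png'); cv2.imwrite('pics/c9.png',cv2.resize(a[180:290,280:480],None,fx=4,fy=4,interpolation=cv2.INTER_CUBIC))
E
```

```text
24.35 54.18270553151074
27.6333 [ 0.52826448 -0.62223794 -0.14842015] 82.05828078715899 [-0.25323852 -0.03522677  0.26759058]
```

View pics/c8.png

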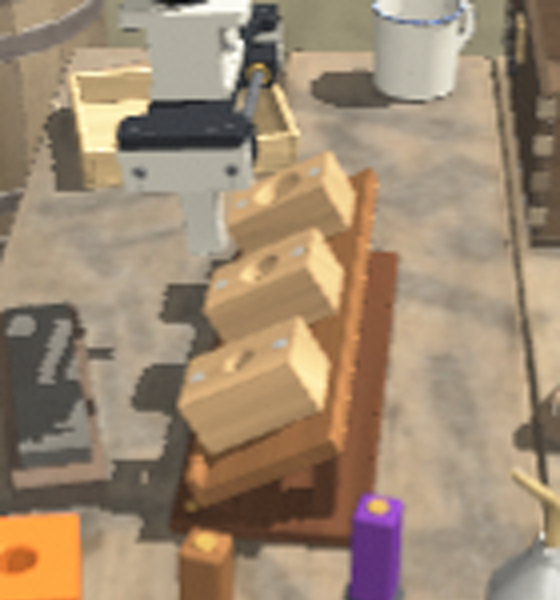

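View pics/c8b.png

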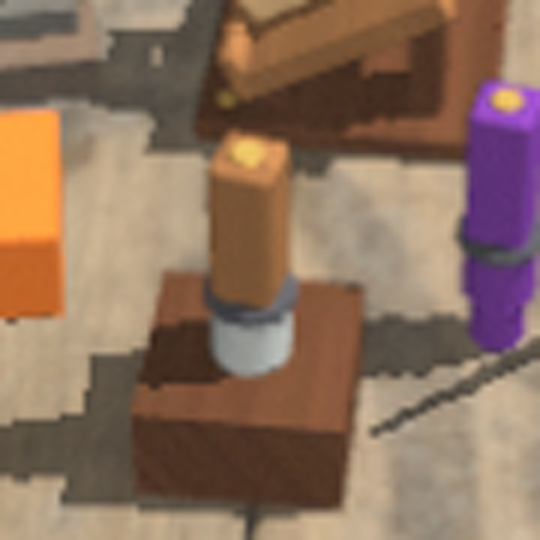

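View pics/c9.png

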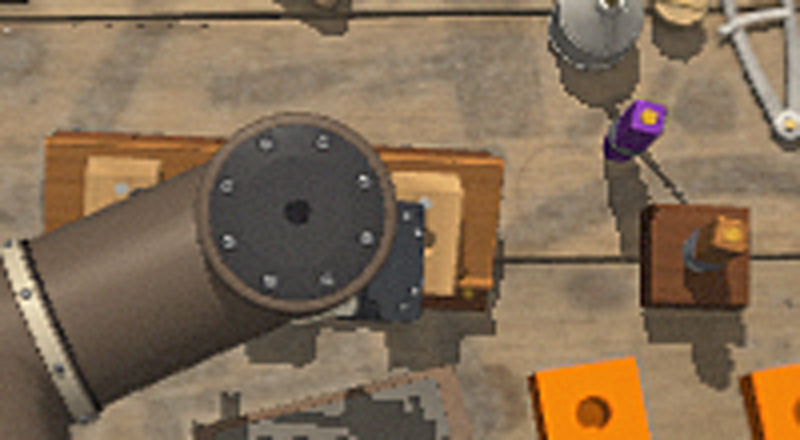

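The gauge is back upright in the stand with its brass cap at (301.5,315) in the side view, within 0.5 px of where it began. The blocks lie undisturbed, and the gripper waits above the middle one. I pick up the middle block.

```bash
python3 - <<'E'
from h import *
from plant import bot
C=MOUTH['M']-20*BZ
for d in (40,12):
    p,q=pose(GB,C+d*BZ,25,12); bot.line_to(p,120)
p,q=pose(GB,C,25,12); bot.line_to(p,60); bot.pause(.25)
s=bot.read_state(); print(s['t'],(s['tcp_pos']-p).round(2),s['contact_force'])
bot.move_gripper(46,45); s=bot.read_state(); print(s['t'],s['width'],s['contact_force'])
p,q=pose(GB,C+20*BZ,25,12); bot.line_to(p,80); 
p,q=pose(GB,C+110*BZ,25,12); bot.line_to(p,200)
s=bot.read_state(); print(s['t'],s['width'],s['contact_force'])
cv2.imwrite("pics/side9.png",bot.camera('side')[:,:,::-1])
a=cv2.imread('pics/side9.png'); cv2.imwrite('pics/c10.png',cv2.resize(a[160:310,240:390],None,fx=4,fy=4,interpolation=cv2.INTER_CUBIC)[:600])
E
```

```text
29.2 [0.02 0.03 0.18] [ 0.04048381 -0.46848631 -0.55155956]
29.8 51.66014118298641 [ 0.53946735 -0.68839483  1.05550764]
30.8 51.965384546963804 [ 0.07671657  0.37620573 -3.96946902]
```

View pics/c10.png

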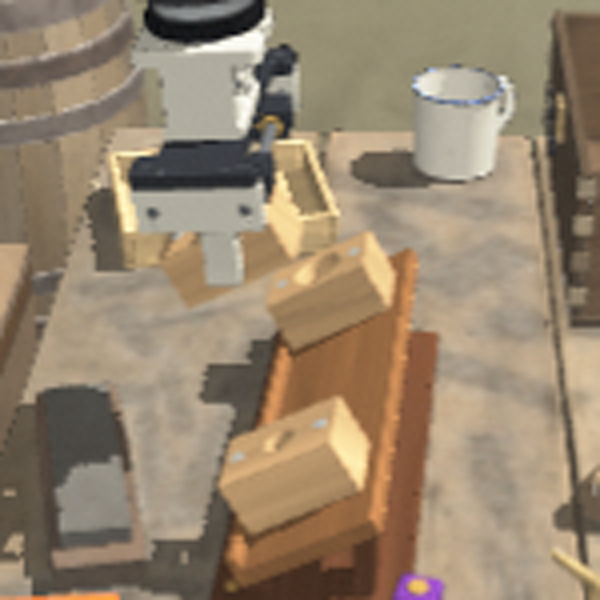

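```bash
python3 - <<'E'
from kin import *
C=MOUTH['M']-20*BZ
a,q=pose(GB,C+110*BZ,25,12); b,qb=pose(R.from_euler('z',13.3,degrees=True),[445.3,336.4,130],25,12)
J=[ikall(a,q,25)[0],ikall(b,qb,25)[0]]; print(J)
for u in np.linspace(0,1,9):
    t,rr=fk(PK,J[0]*(1-u)+J[1]*u); print(u,t[0].round(0))
E
```

```text
[array([ 0.39353947,  0.05793385, -0.56373959,  0.05003928, -0.87129922,
       -2.05615263]), array([ 0.82647166,  0.50788817,  0.00713115, -0.2409369 , -1.44249059,
       -2.08895669])]
0.0 [492. -19. 161.]
0.125 [499.  22. 156.]
0.25 [502.  65. 152.]
0.375 [501. 109. 147.]
0.5 [497. 155. 142.]
0.625 [489. 200. 136.]
0.75 [476. 246. 131.]
0.875 [460. 291. 125.]
1.0 [440. 335. 119.]
```

The block is held clear of the rack at about (297,225). The left and right blocks haven't moved. I carry it a little higher to the tray.

```bash
python3 - <<'E'
from h import *
from plant import bot
C=MOUTH['M']-20*BZ
p,q=pose(GB,C+110*BZ+[0,0,40],25,12); bot.line_to(p,200)
GT=R.from_euler('z',13.3,degrees=True)
p,q=pose(GT,[445.3,336.4,150],25,12); bot.move_ptp(p,q)
p,q=pose(GT,[445.3,336.4,75],25,12); bot.line_to(p,150); bot.pause(.2)
s=bot.read_state(); print(s['t'],(s['tcp_pos']-p).round(2),s['width'],s['contact_force'])
for n in("side","top"): cv2.imwrite(f"pics/{n}11.png",bot.camera(n)[:,:,::-1])
a=cv2.imread('pics/side11.png'); cv2.imwrite('pics/c11.png',cv2.resize(a[140:260,220:360],None,fx=5,fy=5,interpolation=cv2.INTER_CUBIC)[:600])
a=cv2.imread('pics/top11.png'); cv2.imwrite('pics/c12.png',cv2.resize(a[200:330,160:300],None,fx=4,fy=4,interpolation=cv2.INTER_CUBIC))
E
```

```text
33.4167 [0.59 0.43 1.21] 51.72636160131215 [-0.80084566  0.51928739 -2.97307828]
```

View pics/c11.png

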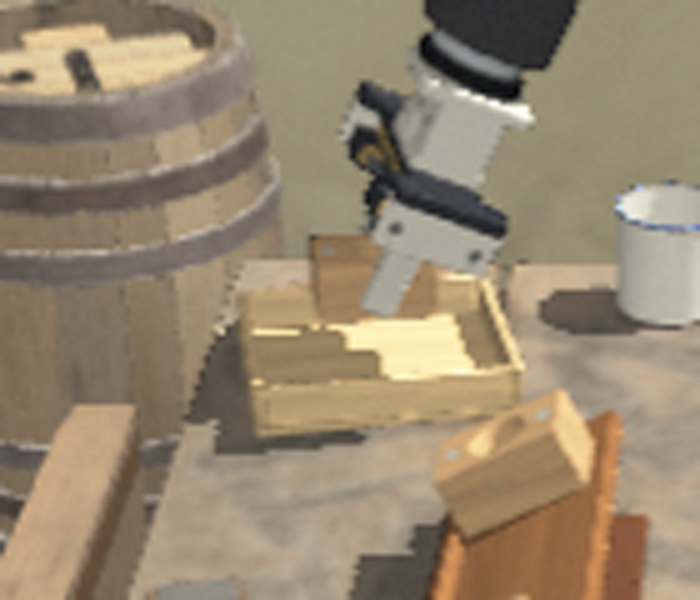

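View pics/c12.png

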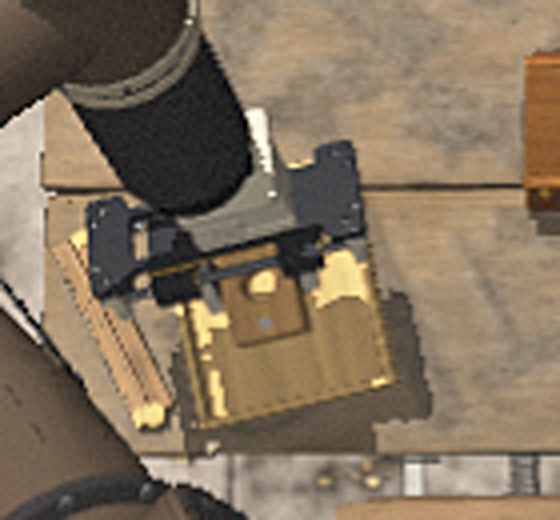

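The block hangs level over the tray's middle: about (226,280) in the top view, with both fingers inside the walls. I lower it.

```bash
python3 - <<'E'
from h import *
from plant import bot
GT=R.from_euler('z',13.3,degrees=True)
f0=bot.read_state()['contact_force']
for z in (45,34,30,28,27,26.3,25.6):
    p,q=pose(GT,[445.3,336.4,z],25,12); bot.line_to(p,80); s=bot.read_state(); f=s['contact_force']-f0
    print(z,round(s['t'],2),f.round(1),(s['tcp_pos']-p).round(1))
    if f[2]>5 or np.linalg.norm(f)>12: break
bot.move_gripper(66); bot.pause(.2)
s=bot.read_state(); print(s['t'],s['width'],s['contact_force'])
p,q=pose(GT,[445.3,336.4,120],25,12); bot.line_to(p,120)
p,q=pose(GT,[445.3,336.4,230],25,12); bot.line_to(p,250)
j=bot.read_state()['joint_pos']; j[0]-=0.8; bot.move_joints(j); bot.pause(.3)
s=bot.read_state(); print(s['t'],s['tcp_pos'],s['contact_force'])
for n in("side","top"): cv2.imwrite(f"pics/{n}13.png",bot.camera(n)[:,:,::-1])
a=cv2.imread('pics/side13.png'); cv2.imwrite('pics/c13.png',cv2.resize(a[180:380,240:390],None,fx=4,fy=4,interpolation=cv2.INTER_CUBIC)[:600])
a=cv2.imread('pics/top13.png'); cv2.imwrite('pics/c14.png',cv2.resize(a[180:320,170:310],None,fx=4,fy=4,interpolation=cv2.INTER_CUBIC))
E
```

```text
45 34.04 [-0.2  0.6 -1. ] [-0.2 -0.3 -0.7]
34 34.33 [ 0.4 -0.8  0.7] [-0.3 -0.3 -0.5]
30 34.58 [-0.5 -0.6  0.2] [-0.1 -0.1 -0.1]
28 34.83 [-0.6 -0.2  0.3] [-0. -0. -0.]
27 35.08 [-1.  -0.1  0.5] [-0. -0. -0.]
26.3 35.33 [-0.9 -0.1  0. ] [-0. -0. -0.]
25.6 35.58 [-0.3 -0.7  2.6] [0.1 0.1 0.2]
36.3 66.12941829916115 [-1.05136406 -0.02374291 -0.48978237]
39.7333 [547.27233581 -81.4732105  219.07453099] [-0.13191072  0.05251929  0.47430211]
```

View pics/c13.png

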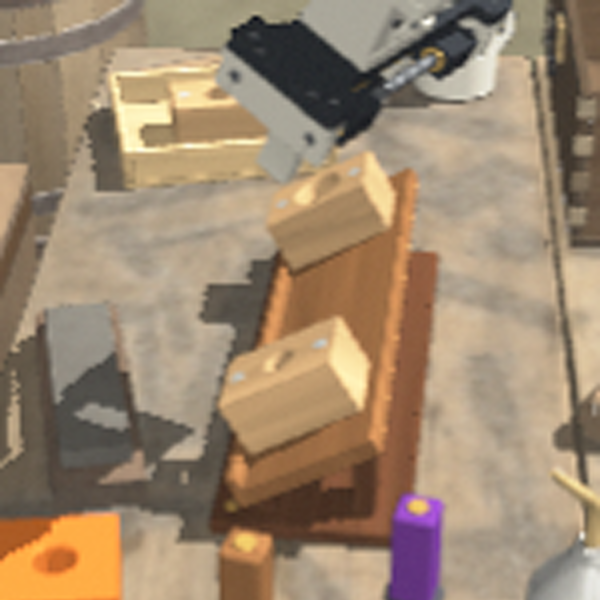

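View pics/c14.png

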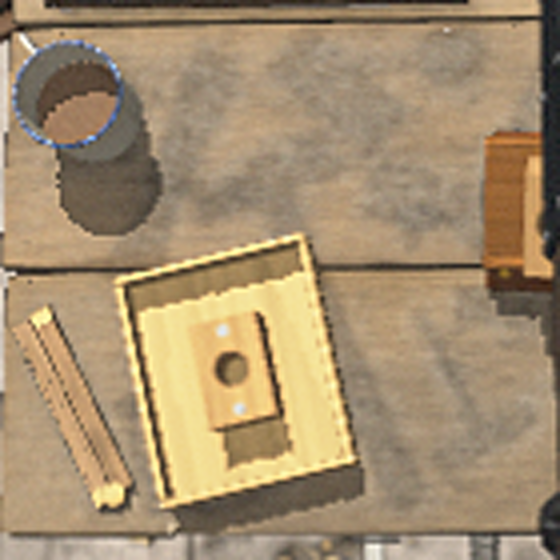

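View pics/side13.png

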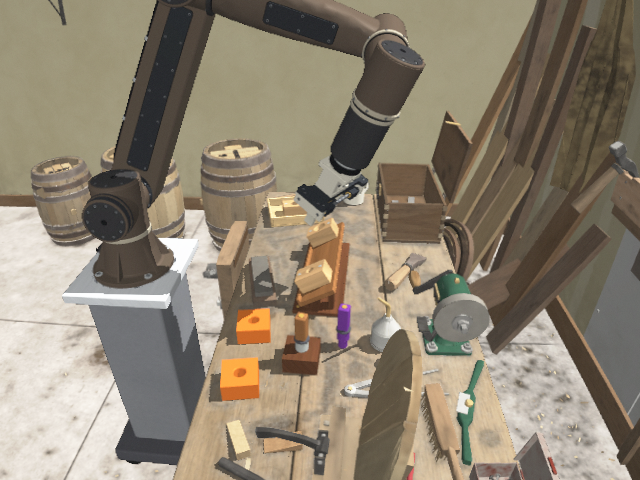

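The block lies flat in the tray's middle, with its bore at (228,272) in the top view. The gauge stands upright at (301,335) in the side view, the other two blocks and the bystanders are in place, and the arm is clear. I hand in.

```bash
python3 - <<'E'
from h import *
from plant import bot
print(tz('top',np.array([227.4,271.9]),46))
a,b=cv2.imread('pics/side0.png'),cv2.imread('pics/side13.png')
for n,(x,y,w,h) in {'L':(305,220,36,26),'R':(292,258,44,40),'gauge':(280,308,45,66)}.items():
    print(n,cv2.phaseCorrelate(*[cv2.cvtColor(i[y:y+h,x:x+w],cv2.COLOR_BGR2GRAY).astype('f4') for i in(a,b)]))
s=bot.read_state(); print(s['t']); bot.close_job()
E
```

```text
[444.79237829 336.92848828]
L ((0.24245129229922924, 0.16162055001706221), 0.5561449145093377)
R ((0.43574222251308825, 0.034447442649941706), 0.8181314738591512)
gauge ((0.48539781312398134, 0.0035348746042913604), 0.9973717660079767)
39.8333
the job is handed in; nothing more can be done
```

The gauge was tried in all three bores from left to right and stood back in its stand. The 26 mm block (the middle one) now lies flat in the tray. I handed the job in at 39.8 s, and no verdict is reported.

**Gripping:** A joint limit kept the tool from tilting the full 30°. I gripped both the gauge and the block with the tool turned 25° about the jaw axis, so the gauge still went in square to the bores.

| Block | Depth reached | Force | Bore |
|---|---|---|---|
| Left | 38 mm, thick part in | none felt | 34 mm |
| Middle | 25 mm, stopped at the shoulder | about 11 N | 26 mm |
| Right | 0 mm, stopped at the mouth | about 10 N | 18 mm |

**Last checks:**
- **Gauge:** it is upright and fully down, within 0.5 px (about 1 mm) of where it began.
- **Tray:** the 26 mm block lies flat at about (445, 337) mm, within 1 mm of the tray's centre.
- **Other blocks:** the left and right ones show shifts of 0.5 px or less, so they stayed in place.
- **Bystanders:** by eye in the last pictures, the oilstone and mug are undisturbed, and so is the oil can. I did not measure them.
- **Arm:** it was clear of everything, with no contact force.

No check failed. The one disagreement was the stand's hole, which measured about 2 mm off the gauge's axis in one side picture. The gauge still went in with no extra force.

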